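# Arm the hall siren and click its tamper switch

## Robot

A 6-joint arm with a two-finger parallel gripper is mounted at the origin on the work surface. World frame = base frame: x ahead of the robot, y to its left, z up, the work surface at z = 0. Lengths are in m, angles in rad, forces in N, time in s.
With the tool pointing down it reaches from about 0.3 to 0.825 m from the base axis. Payload 5.4 kg.
Tool frame: the origin (TCP) lies at the very end of the fingers, on their centre line; the grasp point (between the pads) lies 19 mm behind it; z points along the fingers, y is the line along which they close (so a half turn about z gives the same grasp; the last joint's range is limited). The gripper opens to 92 mm and grips with 3 to 60 N. Pads are 20 mm wide; open, the fingers measure 128 mm over their backs; the gripper's body (75 mm by 189 mm) begins 69 mm behind the grasp point.
Start: joints at [-1.459, 0.158, 1.597, -0, 1.386, -0.21], TCP at [0.182, -0.545, 0.215] pointing down, gripper open.
Joint ranges: [-2.91, 2.91], [-0.94, 2.29], [0.18, 2.7], [-1.29, 4.43], [0.17, 2.64], [-3, 3]. Speed limits (rad/s): [2.57, 2.57, 3.14, 3.14, 3.14, 3.14].

## Interface

Orientations are given as a rotation vector (axis times angle).
In Python, from workcell import bot gives the robot as it stands. Calls block until the motion is done:
- bot.goto(position, orientation): joint-space move of the TCP to a pose.
- bot.line_to(position, rot=None, max_speed=0.15): straight line of the TCP; rot=None keeps the orientation; max_speed is the mean speed in m/s.
- bot.set_joints(angles): joint-space move.
- bot.set_gripper(opening, newtons=None): opening from 0.0 (shut) to 1.0 (fully open); newtons is the grip in N (None keeps the last); returns when the fingers have stopped.
- bot.hold(seconds).
- bot.inverse_kinematics(position, orientation): joint angles nearest the present ones, or None.
- bot.read_camera(name): name is "scene" or "top"; returns a dict with "pixels" (480x640x3 uint8, blue, green, red), "fx", "fy", "cx", "cy" (pixels), "R" (3x3) and "t" (3): a world point X has camera coordinates R X + t. Camera axes: x right, y down, z forward; pixel columns grow to the right and rows downward; lengths in m; the calibration is good to about 2 mm. A picture is of the moment at which its call begins. There is no depth.
A pose or a line that the arm cannot do raises bot.MotionError and nothing moves.
- bot.job_done(): hands the job in; it is judged then, once.
Readings, each from a call of its own:
- bot.current_clock(): time.
- bot.current_joints(): joint angles.
- bot.current_joint_vel(): joint speeds.
- bot.current_effort(): joint torques, N m.
- bot.current_ee_pos(): TCP position.
- bot.current_tool_rot(): TCP orientation.
- bot.current_contact_force(): force on the tool from outside, world axes, zero at the start.
- bot.current_ft_torque(): the same for the moment, N m.
- bot.current_opening(): opening from 0.0 (shut) to 1.0 (fully open).
- bot.current_grip_force(): force on a finger pad.
Only numpy, scipy, OpenCV 4.12 (cv2) and the standard library are available. Lean on these libraries where they do the work, as an engineer would, in place of code of your own. Each camera call takes 0.05 s, during which the arm holds its last target. There are 200 camera calls.

## Task

Make the new hall siren live and test it: first pull the isolator card up out of the battery clip and put it in the wooden tray. Then reach under the siren's hood and press the roller lever of its tamper switch gently, just until it clicks, and let go without pressing it clearly beyond the click; leave the other things on the board where they are.

Things in the scene. Friction and masses are not known exactly. Their poses are not given: they have to be found in the camera images.
- siren: Siren unit, cover off, fixed to the board. Origin on the board under its white base plate (x -65 to 115, y -140 to 140, 6 mm thick); x to its back, y to its left, z up; open front faces -x. Left half (y 0 to 130 mm): hood over the tamper switch, with the sounder box behind it. Right half, y = -75 mm: battery clip with the card.
- roller_axle (a point): Centre of the roller (diameter 12, 12 mm wide, axle along the siren's y, turns freely) at the front end of the tamper lever. At rest at x 6, y 65, z 40 mm of the siren: 60 mm of air above it, 19 mm behind the roof's front edge, so no vertical tool gets there; one tilted 30 to 40 degrees from the open front does. Pressed down it sinks up to 16 mm and springs back.
- contact (a joint): Click tell-tale: brass pin, diameter 6 mm, in the top of the sounder box (x 94, y 53, z 110 mm of the siren). 0 = flush, not yet clicked; jumps up to 0.006 (m) at the click and stays up after the lever is let go. Only the lever may raise it.
- leaf (a joint): Overtravel tell-tale: the like brass pin 24 mm to its left (y 77 mm). 0 = flush, good; 0.006 (m) = the lever was pressed too far; it stays up.
- card: White plastic isolator card, upright in the battery clip. Origin: centre of its lower edge, z up along the card, x across its thickness (siren's x at first). Sheet 3 mm thick, 40 wide (y); grip bead 10 mm thick (x), 40 wide, from z 50 to 66 mm. Lower edge starts at z 20 mm of the siren, 26 mm deep in the slot; a sprung jaw grips it, some 4 to 8 N upwards draw it. 24 to 39 g.
- clip_mouth (a point): Middle of the mouth of the battery clip's slot, at its top, x 0, y -75, z 46 mm of the siren. The clip is a black block 60 mm wide (y), x -20 to 20 mm up to z 20, x -10 to 12 mm above. Nothing else on the plate's right half is higher than 25 mm.
- tray: Open dark wooden tray, heavy, 130 (x) x 150 (y) x 25 mm high, walls 6 mm, floor 6 mm thick. Origin: centre of its underside. The card may lie in it any way.
- bike_light: Blue plastic bike light, an upright cylinder, 44 mm wide, 54 mm high, origin centre of underside. Bystander.
- padlock: Steel padlock lying flat, open shackle, body 46 x 40 x 20 mm, shackle reaching 66 mm to its +x, origin under the body's centre. Bystander.
- egg_cup: Green ceramic egg cup, 48 mm wide, 60 mm high, origin centre of underside. Bystander.
- opener: Chrome bottle opener lying flat along its x, 127 mm long, 8 mm thick, origin on the underside near its middle. Bystander.
- roof_edge (a point): Middle of the lower front edge of the hood's roof, at x -13, y 65, z 106 mm of the siren. The flat roof, clear plastic with an aluminium front edge, 4 mm thick, 130 mm wide (y 0 to 130), runs 67 mm back to the sounder box (x 54 to 112 mm, 110 mm high). Side cheeks, 6 mm thick, only behind x = 30 mm; the front and the forward sides are open.
- lever_hinge (a point): Hinge of the steel lever, axis along the siren's y, at x 50, y 65, z 30 mm. Press force at the roller: 1.5 to 2 N at first, rising 0.1 N per mm; then 4 to 5 N more builds up over some 3 mm and suddenly vanishes: the click. It comes after 5 to 12 mm of roller travel, different each time and not visible before. 4 to 5 mm past it, after a second like build-up, the overtravel pin jumps: too far.
- switch_body (a point): Middle of the top of the tamper switch's black body (34 x, 18 y mm, top at z 24 mm of the siren), under the lever. It is fixed.
Things that resemble listed ones, but are neither listed nor needed, are in the scene too. Several things have the shape of the card; the one meant has the colours described above.

How it is judged:
By the outcome, as a careful person would: the job done as asked, in the order asked, and still so for the second after the job is handed in, with the robot touching nothing.
It also fails if it takes over 67 s, if anything falls off the work surface, if the arm or the gripper's body presses on something with over 40 N, if the wrist force passes 120 N, or if a joint passes its speed limit or range.

## Working session

There is one attempt and no reset: what is moved stays moved. The work goes in short steps, each a Python script; the robot and the scene stay as the last script left them, time stands still between calls to the robot, and variables do not carry over. Pictures are saved under pics/ and viewed, at most 10 in all, crops included, and the job is handed in when it is done.

```bash
ls; mkdir -p pics
python3 - <<'E'
from workcell import bot
import cv2,pickle
for n in("scene","top"):
    d=bot.read_camera(n); cv2.imwrite(f"pics/{n}0.png",d["pixels"]); pickle.dump(d,open(f"{n}0.pkl","wb"))
    print(n,d["fx"],d["fy"],d["cx"],d["cy"],(-d["R"].T@d["t"]).round(3),d["R"].round(3).tolist())
print(bot.current_clock(),bot.current_contact_force(),bot.current_tool_rot())
E
```

```text
pics
scene 581.8574075062998 581.8574075062998 316.0137379941295 236.36969811127523 [ 1.024 -0.553  0.906] [[0.719, 0.695, -0.017], [0.527, -0.56, -0.639], [-0.454, 0.45, -0.769]]
top 450.63057028960594 450.63057028960594 330.4286034964093 234.20359304490822 [ 0.407 -0.073  1.008] [[-0.028, -0.999, -0.037], [-0.987, 0.033, -0.156], [0.157, 0.032, -0.987]]
0.1 [0.40749022 0.5720675  0.16457706] [-3.09936137e+00 -5.03021354e-01 -1.62372967e-04]
```

View pics/scene0.png

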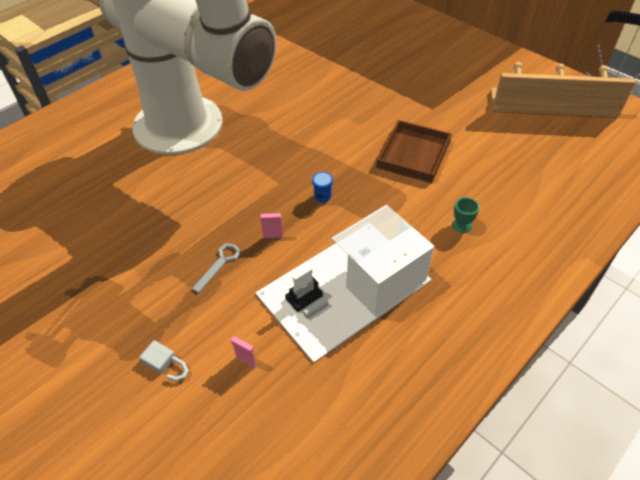

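View pics/top0.png

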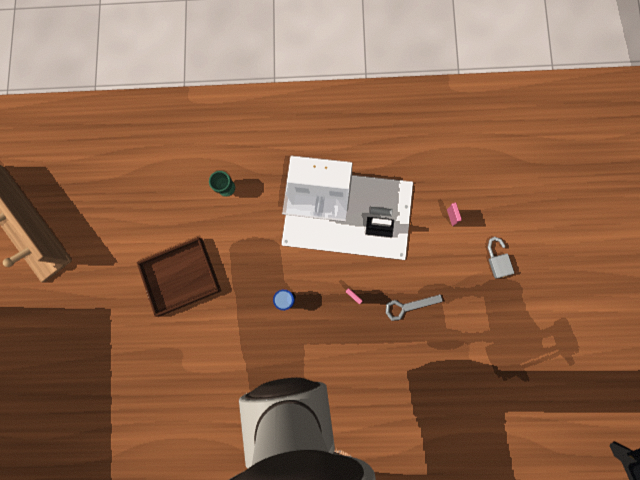

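The scene picture shows the siren around (345,280), with the clip and card at (303,285), the box at (390,260) and the tray at (415,150). In the top picture the plate's front corners are near (283,246) and (406,259), with the tray at (180,277). I'll enlarge the siren in both views to get accurate corners.

Run:
```python
import cv2,numpy as np
a=cv2.imread("pics/top0.png")[145:270,270:430]; b=cv2.imread("pics/scene0.png")[195:365,245:445]
cv2.imwrite("pics/c1.png",cv2.resize(a,None,fx=4.5,fy=4.5,interpolation=cv2.INTER_CUBIC))
cv2.imwrite("pics/c2.png",cv2.resize(b,None,fx=3.5,fy=3.5,interpolation=cv2.INTER_CUBIC))
```

```text
(no output)
```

View pics/c1.png

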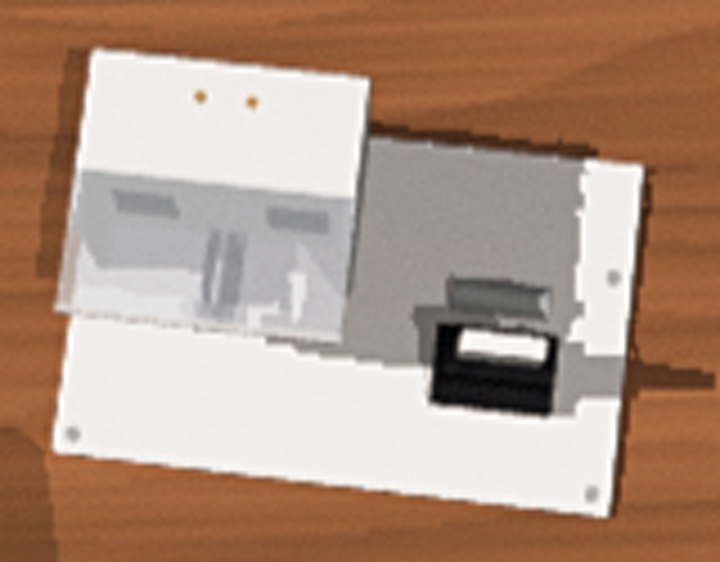

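View pics/c2.png

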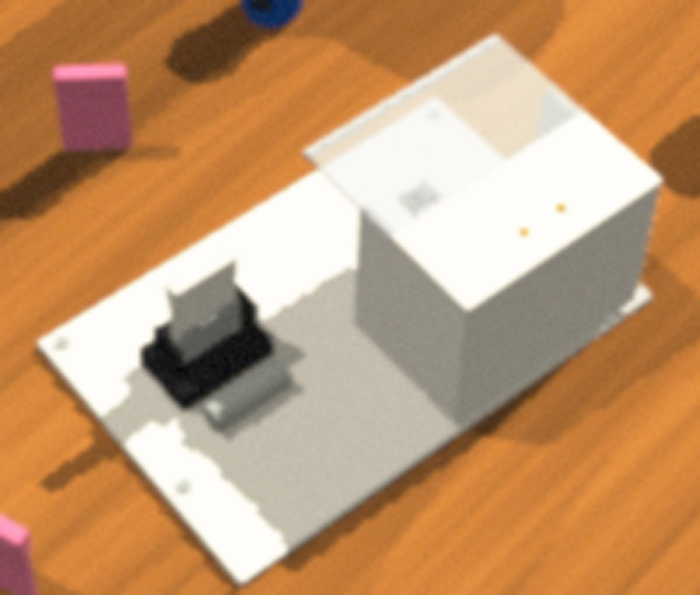

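c1 gives the plate corners FL (53,455), FR (610,516) and BR (643,165), the box-top back corners (92,48) and (370,78), the pins at (200,97) and (252,102), and the bead top near (500,345). c2 gives plate corners (38,343), (242,583) and (650,295), box-top corners (470,306) and (660,180), pins at (524,232) and (561,208), and the roof edge from (304,152) to (495,35). Both pins look flush. I'll fit the siren pose to these rays.

```bash
cat > h.py <<'E'
import numpy as np,pickle
from scipy.spatial.transform import Rotation as Ro
cams={n:pickle.load(open(f"{n}0.pkl","rb")) for n in("scene","top")}
def ray(d,p,z):
    v=d["R"].T@np.array([(p[0]-d["cx"])/d["fx"],(p[1]-d["cy"])/d["fy"],1]); c=-d["R"].T@d["t"]
    return c+v*(z-c[2])/v[2]
t1=lambda u,v:((u+.5)/4.5-.5+270,(v+.5)/4.5-.5+145)
s1=lambda u,v:((u+.5)/3.5-.5+245,(v+.5)/3.5-.5+195)
E
python3 - <<'E'
from h import *
T,S=cams["top"],cams["scene"]
L=[(T,t1(53,455),-65,140,6),(T,t1(610,516),-65,-140,6),(T,t1(643,165),115,-140,6),(T,t1(92,48),112,130,110),(T,t1(370,78),112,0,110),(T,t1(200,97),94,77,110),(T,t1(252,102),94,53,110),
(S,s1(38,343),-65,-140,6),(S,s1(242,583),115,-140,6),(S,s1(650,295),115,140,6),(S,s1(470,306),112,0,110),(S,s1(660,180),112,130,110),(S,s1(524,232),94,53,110),(S,s1(561,208),94,77,110),(S,s1(304,152),-13,0,110),(S,s1(495,35),-13,130,110),(T,t1(55,312),-13,130,108),(T,t1(340,340),-13,0,108)]
A=np.array([[l[2],l[3]] for l in L])/1e3; B=np.array([ray(l[0],l[1],l[4]/1e3)[:2] for l in L])
a=A-A.mean(0); b=B-B.mean(0); yaw=np.arctan2((a[:,0]*b[:,1]-a[:,1]*b[:,0]).sum(),(a*b).sum())
c,s=np.cos(yaw),np.sin(yaw); M=np.array([[c,-s],[s,c]]); o=B.mean(0)-M@A.mean(0)
print("yaw",yaw,"o",o); print(((B-A@M.T-o)*1e3).round(1).tolist())
f=lambda x,y:M@[x/1e3,y/1e3]+o
print("card",f(0,-75),"bead",ray(T,t1(500,345),.086),ray(S,s1(204,278),.086)); print("roller",f(6,65))
for d,P in((T,[(138,267),(201,237),(219,289),(157,315)]),(S,[(377,160),(398,122),(451,135),(434,181)])):
    q=np.array([ray(d,p,.025) for p in P]); print("tray",q.mean(0),np.linalg.norm(q-np.roll(q,1,0),axis=1).round(3),q.round(3).tolist())
for n,p,z in(("bike",(284,300),.054),("eggcup",(220,182),.06)): print(n,ray(T,p,z))
E
```

```text
yaw -0.14474684187140371 o [ 0.58921436 -0.07460156]
[[-1.7, -2.4], [-0.6, -0.9], [-1.0, -1.0], [-0.2, -2.0], [-0.9, -1.3], [-0.2, -1.7], [-0.0, -1.8], [0.9, 2.2], [0.1, 1.8], [-0.2, -0.5], [-0.4, 4.5], [0.1, -0.4], [0.4, 1.4], [0.8, 1.8], [0.8, 1.8], [0.8, 1.5], [-0.1, -1.2], [1.3, -1.6]]
card [ 0.57839622 -0.14881725] bead [ 0.57689371 -0.14791502  0.086     ] [ 0.58292369 -0.1498258   0.086     ]
roller [ 0.60452734 -0.01114676]
tray [0.4792719  0.29612318 0.025     ] [0.116 0.154 0.124 0.145] [[0.504, 0.388, 0.025], [0.566, 0.248, 0.025], [0.45, 0.206, 0.025], [0.397, 0.342, 0.025]]
tray [0.48797967 0.29855633 0.025     ] [0.135 0.141 0.126 0.159] [[0.45, 0.212, 0.025], [0.402, 0.345, 0.025], [0.52, 0.391, 0.025], [0.581, 0.245, 0.025]]
bike [0.42151891 0.05972323 0.054     ]
eggcup [0.681224   0.19672108 0.06      ]
```

```bash
cat >> h.py <<'E'
yaw=-0.1447; O=np.array([.5892,-.0746,0]); RS=Ro.from_euler('z',yaw).as_matrix()
W=lambda x,y,z:O+RS@(np.array([x,y,z])/1e3)      # siren mm -> world m
def rv(z,y):                                      # rotvec from tool z and y axes
    z=np.array(z,float)/np.linalg.norm(z); y=np.array(y,float)-np.dot(y,z)*z; y/=np.linalg.norm(y)
    return Ro.from_matrix(np.c_[np.cross(y,z),y,z]).as_rotvec()
ty=.385; ey=np.array([-np.sin(ty),np.cos(ty),0]); tray=np.array([.484,.297,0])
E
python3 - <<'E'
from h import *; from workcell import bot
for s in(1,-1):
    g=rv([0,0,-1],s*RS[:,0]); print(s,bot.inverse_kinematics(W(0,-75,150),g))
    for e in (1,-1):
        for k in (1,-1):
            z=e*ey*np.sin(.6)+np.array([0,0,-np.cos(.6)]); q=bot.inverse_kinematics(tray+e*.003*ey+[0,0,.046],rv(z,k*ey)); print(' tray',e,k,q)
    a=np.radians(38); q=bot.inverse_kinematics(W(2,65,50),rv(RS[:,0]*np.sin(a)-[0,0,np.cos(a)],s*RS[:,1])); print(' press',q)
E
```

```text
1 [-4.53969624e-01  2.69623968e-01  1.59847034e+00 -4.44089210e-16
  1.27349835e+00 -3.09269624e-01]
 tray 1 1 [ 0.02049544  0.41996205  1.76559335  0.58858451  1.25393275 -2.2088971 ]
 tray 1 -1 [0.02049544 0.41996205 1.76559335 0.58858451 1.25393275 0.93269556]
 tray -1 1 [ 0.64387272  0.53811853  1.5956111  -0.61352987  1.24694843 -1.03987379]
 tray -1 -1 [ 0.64387272  0.53811853  1.5956111  -0.61352987  1.24694843  2.10171886]
 press [-0.25621064  0.07409527  2.21866028  0.35105099  0.20056743 -2.00336851]
-1 [-4.53969624e-01  2.69623968e-01  1.59847034e+00 -4.44089210e-16
  1.27349835e+00  2.83232303e+00]
 tray 1 1 [ 0.02049544  0.41996205  1.76559335  0.58858451  1.25393275 -2.2088971 ]
 tray 1 -1 [0.02049544 0.41996205 1.76559335 0.58858451 1.25393275 0.93269556]
 tray -1 1 [ 0.64387272  0.53811853  1.5956111  -0.61352987  1.24694843 -1.03987379]
 tray -1 -1 [ 0.64387272  0.53811853  1.5956111  -0.61352987  1.24694843  2.10171886]
 press [-0.25621064  0.07409527  2.21866028  0.35105099  0.20056743  1.13822414]
```

Run:
```python
from h import *; from workcell import bot; import cv2
g=rv([0,0,-1],RS[:,0])
bot.set_gripper(.65,8)
bot.goto(W(0,-75,130),g); f0=bot.current_contact_force()
bot.line_to(W(0,-75,59),max_speed=.12); print(bot.current_clock(),bot.current_contact_force()-f0)
bot.set_gripper(0,8); print(bot.current_opening(),bot.current_grip_force(),bot.current_contact_force()-f0)
d=bot.read_camera("scene"); cv2.imwrite("pics/g.png",cv2.resize(d["pixels"][150:350,200:440],None,fx=3,fy=3,interpolation=cv2.INTER_CUBIC))
print(bot.current_clock(),bot.current_ee_pos()-W(0,-75,59))
```

```text
3.5167 [-0.63450089 -0.31479559 -0.42861244]
0.10900805042133008 7.997272834181786 [-0.5680327   0.50059842  1.52344403]
4.3667 [-2.61268024e-04  5.41254979e-05  9.35434111e-06]
```

View pics/g.png

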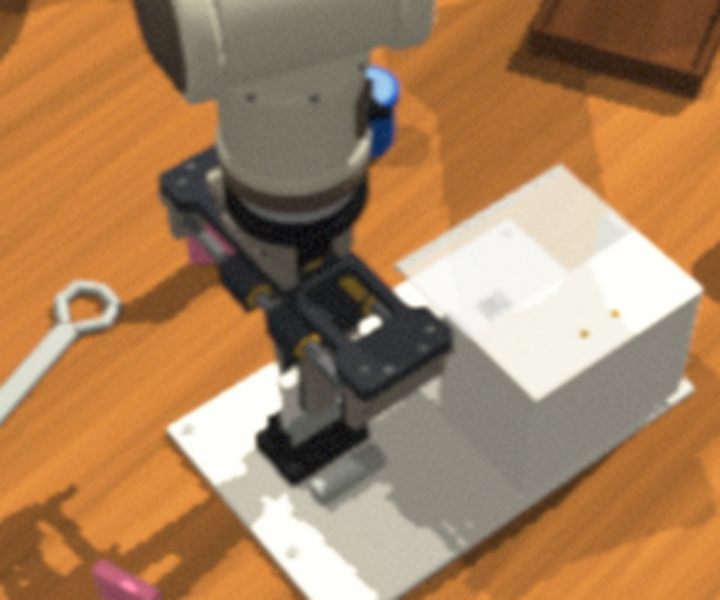

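Fingers closed on the bead in the picture (near (320,400)). The measured opening is 10.0 mm, which matches the bead. Next I'll pull the card and place it.

Run:
```python
from h import *; from workcell import bot; import cv2
bot.set_gripper(0,30)
bot.line_to(W(0,-75,95),max_speed=.08); print(bot.current_opening(),bot.current_contact_force())
bot.line_to(W(0,-75,230),max_speed=.2); print(bot.current_opening(),bot.current_contact_force())
a=.6; z=-ey*np.sin(a)-np.array([0,0,np.cos(a)]); r=rv(z,ey)
P=tray-ey*.003+[0,0,.012+.039*np.cos(a)]
bot.goto(P+[0,0,.17],r); print(bot.current_opening(),bot.current_clock())
f0=bot.current_contact_force()
bot.line_to(P,max_speed=.15); print(bot.current_contact_force()-f0)
bot.set_gripper(.3); bot.hold(.2)
bot.line_to(P-z*.06,max_speed=.15)
bot.line_to(P-z*.06+[0,0,.1],max_speed=.25)
d=bot.read_camera("scene"); cv2.imwrite("pics/p.png",cv2.resize(d["pixels"][90:330,260:480],None,fx=2.5,fy=2.5))
print(bot.current_clock())
```

```text
0.10667167240696426 [ 0.74431534 -0.09465388 -0.92704581]
0.10448124903956928 [-0.07423458 -0.27331782 -0.08216336]
0.10266985895232361 7.7
[ 0.97884912  0.40049457 -0.723767  ]
10.7833
```

View pics/p.png

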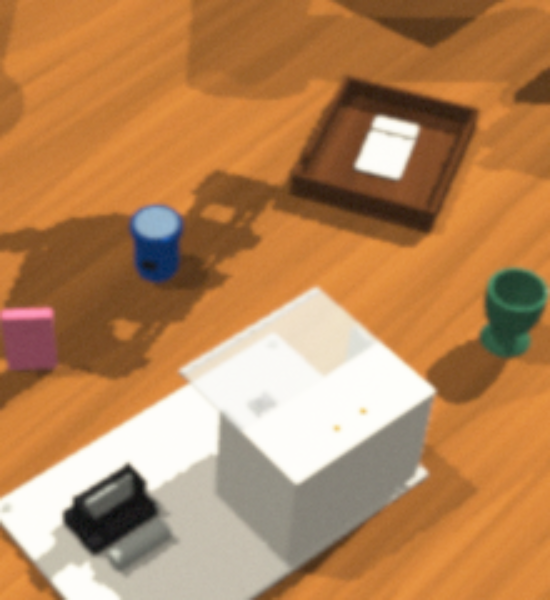

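The card lies flat in the tray (390,148), and the pins at (337,428) and (363,410) are still flush. Next I'll approach the switch, shut and tilted 35°, and check the noise and the time per step in air.

```bash
cat >> h.py <<'E'
a=np.radians(35); pz=RS[:,0]*np.sin(a)-np.array([0,0,np.cos(a)]); pr=rv(pz,-RS[:,1]); PC=W(2.6,65,44.9)
E
python3 - <<'E'
from h import *; from workcell import bot
bot.set_gripper(0,10)
for k in(.14,.05,.0): print(bot.inverse_kinematics(PC+[0,0,.006]-pz*k,pr))
print(bot.inverse_kinematics(PC-[0,0,.016],pr))
bot.goto(PC+[0,0,.006]-pz*.13,pr); print(bot.current_clock())
bot.line_to(PC+[0,0,.006],max_speed=.12); print(bot.current_clock(),bot.current_contact_force())
for i in range(4):
    bot.line_to(PC+[0,0,.0055-.0005*i],max_speed=.02)
    t=bot.current_clock(); f=[bot.current_contact_force()[2] for _ in range(6)]; print(t,bot.current_clock(),np.round(f,2),(bot.current_ee_pos()-PC)[2])
E
```

```text
[-0.27924889 -0.40852783  2.32875269  0.13300864  0.61894796  1.35181237]
[-0.26055672 -0.09024133  2.24610562  0.17813438  0.38352304  1.31031532]
[-0.25228103  0.08209386  2.17995157  0.22622726  0.27814361  1.26474908]
[-0.25228103  0.13620565  2.1807604   0.27973608  0.22495123  1.20952193]
13.4667
14.7 [ 0.21792597 -1.45823328 -0.430241  ]
14.95 14.95 [0.08 0.08 0.08 0.08 0.08 0.08] 0.0059655872453405825
15.2 15.2 [-0.32 -0.32 -0.32 -0.32 -0.32 -0.32] 0.005035938926575202
15.45 15.45 [0.62 0.62 0.62 0.62 0.62 0.62] 0.004413027506330172
15.7 15.7 [0.81 0.81 0.81 0.81 0.81 0.81] 0.003940817836486921
```

```bash
cat > press.py <<'E'
from h import *; from workcell import bot; import cv2
def F():
    f=[]
    for _ in range(4): bot.hold(.02); f.append(bot.current_contact_force())
    return np.mean(f,0)
b=F()[2]; z=.004; mx=0; zc=None; log=[]
while bot.current_clock()<55:
    z-=.0004; bot.line_to(PC+[0,0,z],max_speed=.02); f=F()[2]-b; log.append((round(z*1e3,1),round(f,1)))
    if zc is None and f>1.2: zc=z
    mx=max(mx,f)
    if mx>4.5 and f<mx-2.5: print("CLICK"); break
    if f>12 or z<-.0145 or (zc and zc-z>.0135): print("STOP"); break
print(log,zc,bot.current_clock())
d=bot.read_camera("scene"); cv2.imwrite("pics/k.png",cv2.resize(d["pixels"][200:330,300:460],None,fx=4,fy=4,interpolation=cv2.INTER_CUBIC))
E
python3 press.py
```

```text
CLICK
[(3.6, np.float64(0.5)), (3.2, np.float64(0.2)), (2.8, np.float64(0.9)), (2.4, np.float64(0.6)), (2.0, np.float64(0.9)), (1.6, np.float64(0.8)), (1.2, np.float64(0.4)), (0.8, np.float64(0.5)), (0.4, np.float64(0.7)), (-0.0, np.float64(1.9)), (-0.4, np.float64(2.3)), (-0.8, np.float64(2.2)), (-1.2, np.float64(2.6)), (-1.6, np.float64(1.8)), (-2.0, np.float64(2.2)), (-2.4, np.float64(2.5)), (-2.8, np.float64(1.9)), (-3.2, np.float64(2.3)), (-3.6, np.float64(2.2)), (-4.0, np.float64(2.6)), (-4.4, np.float64(3.3)), (-4.8, np.float64(3.7)), (-5.2, np.float64(4.5)), (-5.6, np.float64(4.9)), (-6.0, np.float64(6.0)), (-6.4, np.float64(5.7)), (-6.8, np.float64(2.6))] -7.589415207398531e-19 24.3167
```

A clear click at 6.8 mm of travel: the force built up and then dropped. Now I'll let go, back out along the tool axis, and look.

Run:
```python
from h import *; from workcell import bot; import cv2
bot.line_to(PC+[0,0,.006],max_speed=.06); bot.line_to(PC+[0,0,.006]-pz*.16,max_speed=.15)
q=bot.current_joints(); q[0]-=.5; bot.set_joints(q)
d=bot.read_camera("scene")["pixels"]; t=bot.read_camera("top")["pixels"]
A=cv2.resize(d[200:320,310:460],(750,600),interpolation=cv2.INTER_CUBIC); cv2.imwrite("pics/e1.png",A)
cv2.imwrite("pics/e2.png",np.vstack([cv2.resize(d,(400,300)),cv2.resize(t,(400,300))]))
print(bot.current_clock(),bot.current_contact_force())
```

```text
27.025 [0.49979569 0.1272207  0.28795057]
```

View pics/e1.png

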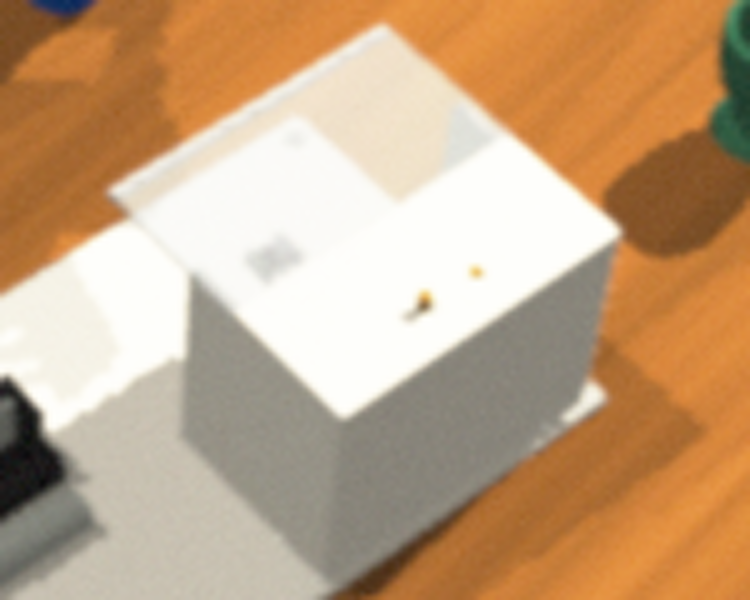

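View pics/e2.png

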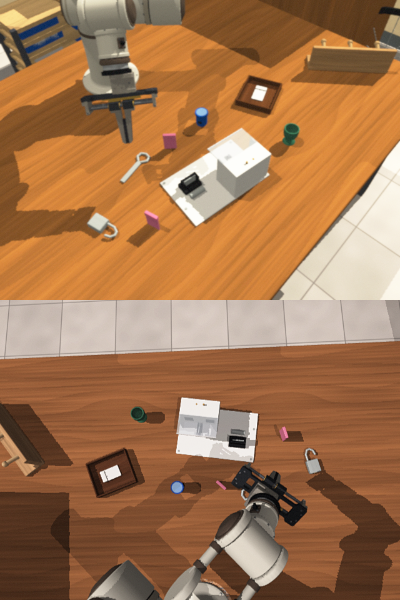

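The contact pin at (425,300) is up and casts a shadow, and the overtravel pin at (476,272) is flush. The card is in the tray, the bystanders haven't moved, and the arm is clear.

```bash
python3 -c "
from workcell import bot
print(bot.job_done())"
```

```text
the job is handed in; nothing more can be done
None
```

The job is handed in at about 27 s: the card lies in the tray, the tamper switch was pressed just to its click and released, the overtravel pin is still flush, and the other things on the board are where they were.

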